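# Tare the bench scale for an empty parts carrier

### The job

Tare the bench scale for the empty blue parts carrier: set the carrier down gently in the middle of the weighing pan and let go of it. Then slide the yellow dust cover on the scale's console aside, press the green tare key right down, let it come up, and slide the cover fully shut again. Do not press the red power key beside it, and leave the other things on the bench alone.

Things in the scene. Friction and masses are not known exactly. Their poses are not given: they have to be found in the camera images.
- carrier: Loose open-topped steel parts carrier, blue, empty, two compartments: 140 (its x) x 90 (its y) mm, walls 45 mm high. Over its middle a fixed black bar handle runs the whole length along its x. Mass about 0.4 kg. Origin at the centre of its underside; z up.
- carrier_grip (a point): Centre of the carrier's bar handle, 92 mm above the carrier's underside. The bar is 14 mm wide (along the carrier's y), 16 mm tall (84 to 100 mm above the underside) and 134 mm long, held by an upright at each end; below it is free down to the 45 mm walls (the partition between the compartments is no higher).
- scale: Weighing platform of the bench scale, fixed to the bench: a square stainless pan, 220 x 220 mm, over a grey base, pan top 62 mm above the bench. Origin on the bench under the pan's centre; z up, its -x side carries a small spirit level that sticks out 11 mm beyond the pan below it.
- pan (a point): Centre of the top face of the weighing pan (axes as the scale's). The pan is flat, level and rigid.
- console: Console of the scale, fixed to the bench: white and grey box, 150 mm deep (its x) and 250 mm wide (its y), deck 50 mm above the bench. Along its back edge (+x) a display hood leans back, up to 104 mm above the bench, its front foot about 40 mm behind (+x of) the middle line of the dust cover. Left of the middle line the deck is plain; in its right half (-y) is the key well, 52 (x) x 96 (y) mm, closed by the dust cover. Origin on the bench under its centre.
- dust_cover (a joint): Travel in m of the yellow steel dust cover (64 mm in x, 112 mm in y) that slides in two low guide rails (8.5 mm high) along the console's y: 0 = fully shut over the key well (end stop), 0.106 = fully open (end stop), moved towards the console's +y. May start a little ajar. Slides with about 2.5 N of friction and stays where it is left. Its top face is 54 mm above the bench.
- cover_grip (a point): Centre of the top of the black pull grip that stands on the middle of the dust cover and moves with it: a bar 12 mm thick (along the console's y, the sliding direction), 40 mm long (console's x) and 26 mm tall, its top 80 mm above the bench. Axes as the console's.
- tare_key (a joint): Travel in m of the green tare key: 0 = up, 0.006 = right down. A spring holds it up: it needs 1.5 N to start and 5 N at the bottom.
- tare_key_top (a point): Centre of the top of the green tare key, 34 (x) x 32 (y) mm, 46 mm above the bench when up (4 mm below the deck). Under the dust cover, 25 mm towards the console's -y from the middle of the key well.
- power_key (a joint): Travel in m of the red power key, same size and spring as the tare key; not to be pressed.
- power_key_top (a point): Centre of the top of the red power key, 50 mm towards the console's +y from the tare key.
- plunger: Bystander: turned steel mould plunger standing upright, 52 mm across the foot, 141 mm tall. Origin at the centre of its foot.
- neck_ring: Bystander: brass mould neck ring lying flat, 84 mm across, 34 mm tall. Origin at the centre of its underside.
- paste_jar: Bystander: closed orange jar with a black cap, 68 mm across, 85 mm tall. Origin at the centre of its underside.
- spanner: Bystander: steel spanner lying flat, 190 mm long.
- hammer: Bystander: hammer lying on its side, 270 mm long.
- bench_brush: Bystander: bench brush lying down, 200 mm long.
- caliper: Bystander: digital caliper lying flat, 150 mm long.
Mind the look-alikes: they are no part of the job. What is shaped like the carrier but pink is not meant.

How it is judged:
By the outcome, as a careful person would: the job done as asked, in the order asked, and still so for the second after the job is handed in, with the robot touching nothing.
It also fails if it takes over 64 s, if anything falls off the work surface, if the arm or the gripper's body presses on something with over 40 N, if the wrist force passes 120 N, or if a joint passes its speed limit or range.

### The arm

A 6-joint arm with a two-finger parallel gripper is mounted at the origin on the work surface. World frame = base frame: x ahead of the robot, y to its left, z up, the work surface at z = 0. Lengths are in m, angles in rad, forces in N, time in s.
With the tool pointing down it reaches from about 0.35 to 0.975 m from the base axis. Payload 4.9 kg.
Tool frame: the origin (TCP) lies midway between the tips of the shut fingers; the grasp point (between the pads) lies 19 mm behind it; z points along the fingers, y is the direction in which the jaws open and shut (so a half turn about z gives the same grasp; the last joint's range is limited). The gripper opens to 85 mm and grips with 20 to 120 N. Pads are 22 mm wide; open, the fingers measure 114 mm over their backs; the gripper's body (76 mm by 85 mm) begins 54 mm behind the grasp point. The pads swing forward as they close: fully open they stand 13 mm farther back than shut.
Start: joints at [-1.227, 0.053, 1.613, -0, 1.476, -0.119], TCP at [0.279, -0.559, 0.231] pointing down, gripper open.
Joint ranges: [-3.01, 3.01], [-1.01, 2.22], [0.06, 2.58], [-1.02, 4.17], [0.09, 2.62], [-3.14, 3.14]. Speed limits (rad/s): [2.57, 2.57, 3.14, 3.14, 3.14, 3.14].

### API

Orientations are given as a rotation vector (axis times angle).
In Python, from station import ctrl gives the robot as it stands.
- The arm moves only by the tool apply_moves, never from a script. Its argument "rows" is a list of rows, each a list of 6 numbers: the shift along the tool's x, y, z in cm, then the turn, a rotation vector about the tool's x, y, z in units of 5 degrees (1.0 is 5 degrees). In form: [[x, y, z, rx, ry, rz], ...]. A call has 1 to 20 rows; each row is the pose to reach, as a shift and turn from the pose measured when the call began, along the tool's axes at that moment; what a row does not reach only later rows make up. A row lasts 1/10 s, in which the tool goes at most 50 mm and 8.59 degrees, less where a joint would pass 70% of its speed; a pose out of reach is approached as far as the arm can. A call with a gripper value outside its range is refused whole. "grip" is the closure, from 0 (fully open) to 1 (shut), set as the call begins (left out, the last holds). The fingers move at their own pace and stop on an object; "squeeze" is the grip in N (left out, the last holds). Time passes only in rows, so rows that repeat a pose let the fingers close. It gives the time, the measured TCP pose, the force and the opening at its end, in the units of the state.
- ctrl.get_obs(): the state, without advancing time (a new reading comes with each control period).
- ctrl.get_image(name): name is "side" or "top"; returns a dict with "color" (420x560x3 uint8, blue, green, red), "mtx" (3x3 intrinsics, pixels), "rvec" (rotation vector, rad) and "tvec" (3), from world to camera coordinates, as OpenCV has them. Camera axes: x right, y down, z forward; pixel columns grow to the right and rows downward; lengths in m; the calibration is good to about 2 mm. A picture is of the moment at which its call begins. There is no depth.
- ctrl.finish_job(): hands the job in, once; it reports no verdict.
The state is a dict: "t": time; "q": joint angles; "dq": joint speeds; "effort": joint torques, N m; "tool_pos": TCP position; "tool_rot": TCP orientation; "contact_force": force on the tool from outside, world axes, zero at the start; "wrist_torque": the same for the moment, N m; "opening": finger opening in m.
Only numpy, scipy, OpenCV 4.12 (cv2) and the standard library are available. Lean on these libraries where they do the work, as an engineer would, in place of code of your own. Each camera call takes 0.05 s, during which the arm holds its last target.

## Working session

There is one attempt and no reset: what is moved stays moved. The work goes in short steps, Python scripts to look and compute and a tool call to move; the robot and the scene stay as the last step left them, time stands still between calls to the robot, and variables do not carry over. Pictures are saved under pics/ and viewed, and the job is handed in when it is done.

Besides the shell and the picture viewer there is one more tool, called as name(argument=value, ...) on one line, values as JSON. apply_moves: Moves the arm, as the interface text tells. Its arguments: {"type":"object","properties":{"rows":{"type":"array","items":{"type":"array","items":{"type":"number"}}},"grip":{"type":"number"},"squeeze":{"type":"number"}},"required":["rows"]}

```bash
ls; mkdir -p pics; python3 - <<'E'
from station import ctrl
import cv2,numpy as np
for n in ("side","top"):
    d=ctrl.get_image(n); cv2.imwrite(f"pics/{n}0.png",d["color"]); print(n,d["mtx"].tolist(),d["rvec"],d["tvec"])
    np.savez(f"cam_{n}.npz",m=d["mtx"],r=d["rvec"],t=d["tvec"])
print(ctrl.get_obs())
E
```

```text
pics
side [[420.29980825263146, 0.0, 277.36313556933266], [0.0, 420.29980825263146, 203.60411759196236], [0.0, 0.0, 1.0]] [ 0.75242351 -2.35390409  1.42260428] [0.45937088 0.21786413 1.10270992]
top [[407.274204831152, 0.0, 279.6184267656266], [0.0, 407.274204831152, 207.9214003235501], [0.0, 0.0, 1.0]] [ 2.19329815 -2.13470577  0.07818376] [0.06600768 0.53989901 1.26370206]
{'t': 0.1, 'q': array([-1.22698042e+00,  5.32962824e-02,  1.61413461e+00, -2.20749278e-05,
        1.47601707e+00, -1.19009718e-01]), 'dq': array([-0.00071903, -0.00387234, -0.00170027, -0.00022813,  0.00042855,
        0.00061853]), 'effort': array([ 1.32837981e-04, -3.94904602e+01, -3.71362102e+01, -1.13729486e-04,
        3.92274684e-03,  3.73242881e-05]), 'tool_pos': array([ 0.27884839, -0.55872142,  0.23019578]), 'tool_rot': array([-3.05605543e+00, -7.20114348e-01,  3.60975394e-04]), 'contact_force': array([ 0.1479846 , -0.05753024,  0.11419656]), 'wrist_torque': array([ 0.0023234 ,  0.01974972, -0.06154778]), 'opening': 0.08521754662877407}
```

View pics/side0.png

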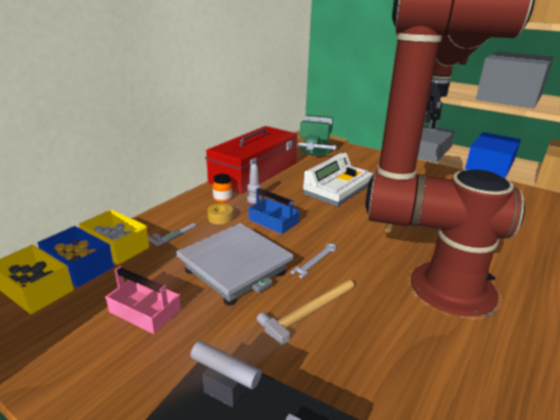

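View pics/top0.png

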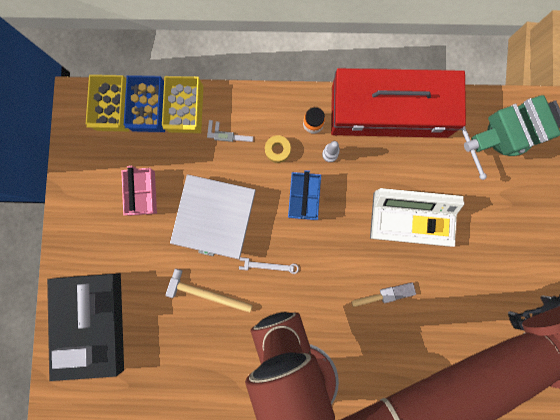

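Candidates for the carrier:
- Blue two-compartment box with a black bar, at top (305,195) and side (273,213). This matches the description.
- Pink look-alike at top (138,190). Not meant.
- Blue bin of parts at top (145,100). Not the carrier.
- Blue bin on the shelf at side (493,155). Not the carrier.

I choose the first and will check it in a close crop.

```bash
python3 - <<'E'
import cv2
t=cv2.imread("pics/top0.png"); s=cv2.imread("pics/side0.png")
def crop(im,x,y,w,h,k,n): cv2.imwrite(n,cv2.resize(im[y:y+h,x:x+w],None,fx=k,fy=k,interpolation=cv2.INTER_CUBIC))
crop(t,270,155,75,75,8,"pics/c_car_t.png")
crop(t,365,180,100,70,8,"pics/c_con_t.png")
crop(t,160,165,100,100,6,"pics/c_pan_t.png")
crop(s,240,180,70,60,8,"pics/c_car_s.png")
crop(s,295,145,90,65,8,"pics/c_con_s.png")
E
```

```text
(no output)
```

View pics/c_car_t.png

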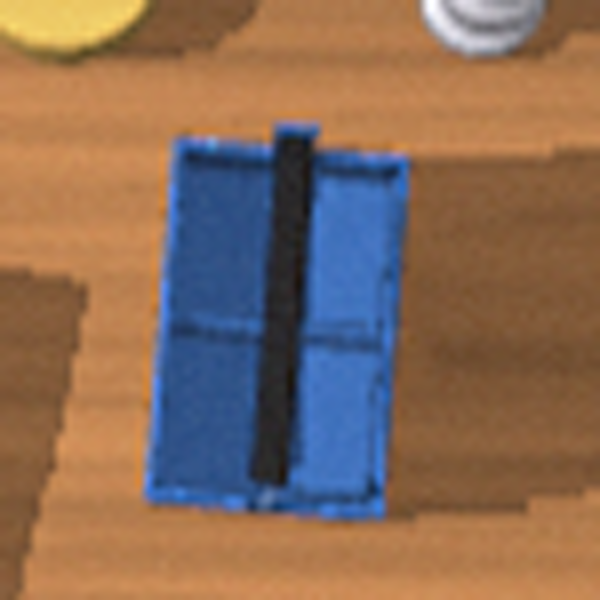

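View pics/c_con_t.png

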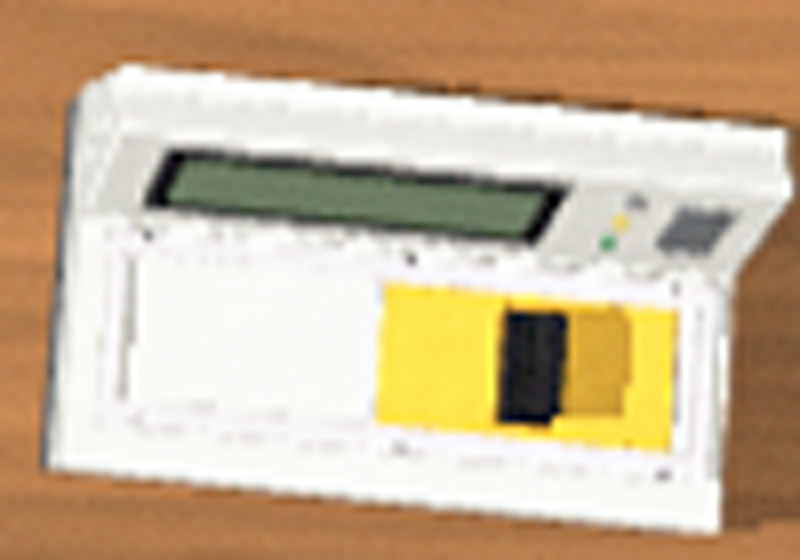

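View pics/c_pan_t.png

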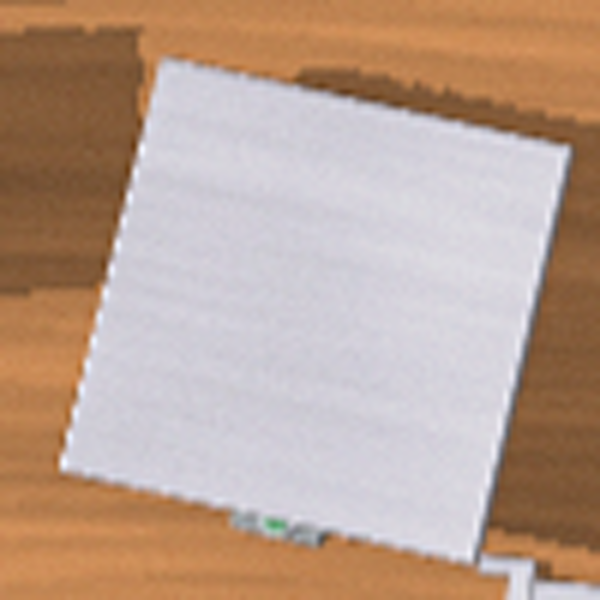

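View pics/c_car_s.png

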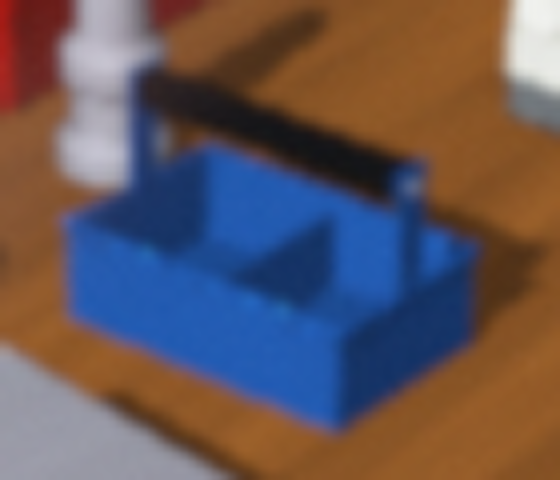

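View pics/c_con_s.png

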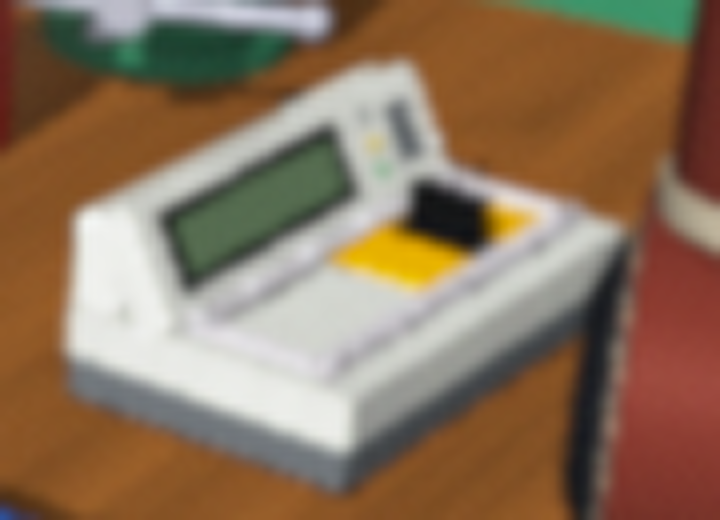

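The top crop confirms the blue carrier: open, two compartments, black bar. Its rim corners are at full-image px of about (292,172), (321,174), (318,219) and (288,217). The yellow cover looks shut or nearly shut, with its grip near (432,225). Next I measure.

```bash
cat > h.py <<'E'
import numpy as np,cv2
from scipy.spatial.transform import Rotation as Ro
C={n:(lambda d:(d["m"],d["r"],d["t"]))(np.load(f"cam_{n}.npz")) for n in("side","top")}
def bp(n,uv,z):
    m,r,t=C[n];R=cv2.Rodrigues(r)[0];c=-R.T@t.ravel()
    d=R.T@np.linalg.inv(m)@np.array([uv[0],uv[1],1.]);return c+d*(z-c[2])/d[2]
def pr(n,P):
    m,r,t=C[n];return cv2.projectPoints(np.atleast_2d(np.float64(P)),r,t,m,None)[0].reshape(-1,2)
def un(p,x0,y0,k): return [x0+(p[0]+.5)/k-.5,y0+(p[1]+.5)/k-.5]
def tool(P,Rw=None):
    "shift in tool axes cm from current pose to TCP P; turn units if Rw"
    from station import ctrl
    o=ctrl.get_obs();R=Ro.from_rotvec(o["tool_rot"])
    s=R.inv().apply(np.array(P)-o["tool_pos"])*100
    w=(R.inv()*Rw).as_rotvec()/np.deg2rad(5) if Rw is not None else np.zeros(3)
    return np.round(np.r_[s,w],2)
def down(yaw): # jaw (tool y) along world direction yaw
    y=np.array([np.cos(yaw),np.sin(yaw),0]);z=np.array([0,0,-1.]);return Ro.from_matrix(np.c_[np.cross(y,z),y,z])
E
python3 - <<'E'
from h import *
np.set_printoptions(precision=4,suppress=True)
for n in C:
    m,r,t=C[n];print(n,-cv2.Rodrigues(r)[0].T@t.ravel())
def show(name,n,pts,x0,y0,k,z):
    P=np.array([bp(n,un(p,x0,y0,k),z) for p in pts]);print(name,P[:,:2].tolist() and P[:,:2].round(4).tolist(),"c",P.mean(0)[:2]);
    for i in range(len(P)):
        d=P[(i+1)%len(P)]-P[i];print("   len %.4f dir %.2f"%(np.hypot(*d[:2]),np.degrees(np.arctan2(d[1],d[0]))))
show("car","top",[(176,138),(408,156),(383,518),(147,502)],270,155,8,.045)
show("bar","top",[(275,130),(318,130),(287,487),(248,484)],270,155,8,.1)
show("pan","top",[(165,58),(572,148),(477,563),(62,467)],160,165,6,.062)
show("cover","top",[(384,283),(678,310),(670,450),(376,420)],365,180,8,.054)
show("deckfront","top",[(45,468),(720,530)],365,180,8,.05)
show("car side","side",[(208,145),(478,245),(340,332),(68,220)],240,180,8,.045)
show("bar side ends","side",[(148,72),(410,165)],240,180,8,.1)
E
```

```text
side [-0.1053  0.9856  0.7014]
top [0.419  0.0527 1.3094]
car [[0.651, 0.0458], [0.6461, -0.0452], [0.5037, -0.0382], [0.5075, 0.0535]] c [0.5771 0.004 ]
   len 0.0912 dir -93.09
   len 0.1426 dir 177.17
   len 0.0918 dir 87.64
   len 0.1438 dir -3.05
bar [[0.6449, 0.009], [0.6453, -0.0071], [0.5106, 0.0016], [0.5113, 0.0161]] c [0.578  0.0049]
   len 0.0161 dir -88.60
   len 0.1350 dir 176.32
   len 0.0145 dir 87.10
   len 0.1337 dir -3.02
pan [[0.6323, 0.3709], [0.5905, 0.1578], [0.3768, 0.199], [0.4195, 0.4134]] c [0.5048 0.2853]
   len 0.2171 dir -101.09
   len 0.2176 dir 169.10
   len 0.2186 dir 78.75
   len 0.2170 dir -11.29
cover [[0.5243, -0.329], [0.5169, -0.4408], [0.4633, -0.4373], [0.4717, -0.3258]] c [ 0.4941 -0.3832]
   len 0.1121 dir -93.79
   len 0.0538 dir 176.18
   len 0.1118 dir 85.69
   len 0.0527 dir -3.43
deckfront [[0.45, -0.2007], [0.4335, -0.4574]] c [ 0.4417 -0.3291]
   len 0.2573 dir -93.68
   len 0.2573 dir 86.32
car side [[0.6398, -0.0444], [0.501, -0.0391], [0.5068, 0.0516], [0.646, 0.0437]] c [0.5734 0.0029]
   len 0.1389 dir 177.81
   len 0.0909 dir 86.34
   len 0.1394 dir -3.26
   len 0.0883 dir -94.03
bar side ends [[0.6349, 0.0044], [0.5052, 0.0084]] c [0.57   0.0064]
   len 0.1298 dir 178.22
   len 0.1298 dir -1.78
```

```bash
python3 - <<'E'
from h import *
for y in (87,-93): print(tool([.576,.004,.2],down(np.deg2rad(y))))
from station import ctrl
o=ctrl.get_obs();print(Ro.from_rotvec(o["tool_rot"]).as_matrix().round(3))
# plunger
print(bp("top",(331,150),.141),bp("top",(331,158),0))
E
```

```text
[ 5.171e+01 -3.708e+01  3.100e+00 -0.000e+00 -3.000e-02 -3.010e+01]
[ 5.171e+01 -3.708e+01  3.100e+00 -2.000e-02  0.000e+00  5.900e+00]
[[ 0.895  0.446 -0.001]
 [ 0.446 -0.895  0.002]
 [ 0.    -0.002 -1.   ]]
[ 0.70056013 -0.06683427  0.141     ] [ 0.70800638 -0.08168793  0.        ]
```

apply_moves(rows=[[3,-2,0,0,0,0.4],[7,-5,0.5,0,0,0.8],[11,-8,1,0,0,1.3],[15,-10.8,1,0,0,1.7],[19,-13.6,1.5,0,0,2.2],[23,-16.5,1.5,0,0,2.6],[27,-19.4,2,0,0,3.1],[31,-22.2,2,0,0,3.5],[35,-25.1,2.5,0,0,4],[39,-28,2.5,0,0,4.5],[43,-30.8,3,0,0,4.9],[46.5,-33.3,3.1,0,0,5.3],[49.5,-35.5,3.1,0,0,5.7],[51.2,-36.7,3.1,0,0,5.9],[51.7,-37.1,3.1,0,0,5.9],[51.7,-37.1,3.1,0,0,5.9]], grip=0)

```text
t: 1.7
tool_pos: [0.5756, 0.0045, 0.1994]
tool_rot: [-3.139, 0.079, 0.003]
contact_force: [0.0, -0.8, 0.6]
opening: 0.0856
```

```bash
python3 - <<'E'
from h import *
from station import ctrl
for n in C: cv2.imwrite(f"pics/{n}1.png",ctrl.get_image(n)["color"])
t=cv2.imread("pics/top1.png")[130:250,230:390];s=cv2.imread("pics/side1.png")[110:250,200:360]
cv2.imwrite("pics/m1.png",np.hstack([cv2.resize(t,(400,300)),cv2.resize(s,(400,350))[:300]]))
print(tool([.576,.004,.078],down(np.deg2rad(-93))))
E
```

```text
[ 8.000e-02 -6.000e-02  1.217e+01 -1.000e-02  2.000e-02 -0.000e+00]
```

View pics/m1.png

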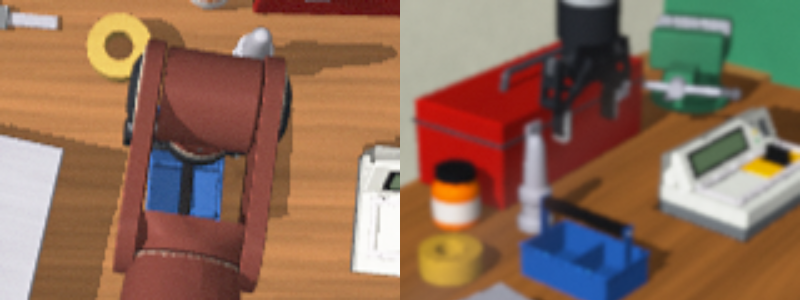

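The open jaws sit above the blue carrier's bar, with the plunger clear beside it. I descend.

apply_moves(rows=[[0.1,0,2,0,0,0],[0.1,0,4.5,0,0,0],[0.1,0,7,0,0,0],[0.1,0,9,0,0,0],[0.1,0,10.8,0,0,0],[0.1,0,12,0,0,0],[0.1,0,12.6,0,0,0],[0.1,0,12.6,0,0,0],[0.1,0,12.6,0,0,0]], grip=0)

```text
t: 2.7
tool_pos: [0.5767, 0.003, 0.0746]
tool_rot: [-3.139, 0.083, -0.0]
contact_force: [1.2, -0.1, 0.9]
opening: 0.0852
```

apply_moves(rows=[[0,0,0,0,0,0],[0,0,0,0,0,0],[0,0,0,0,0,0],[0,0,0,0,0,0],[0,0,0,0,0,0],[0,0,0,0,0,0],[0,0,0,0,0,0],[0,0,0,0,0,0],[0,0,0,0,0,0],[0,0,0,0,0,0],[0,0,0,0,0,0],[0,0,0,0,0,0]], grip=1, squeeze=40)

```text
t: 3.9
tool_pos: [0.5769, 0.003, 0.0748]
tool_rot: [-3.139, 0.083, -0.001]
contact_force: [-0.1, 0.4, 3.0]
opening: 0.0129
```

```bash
python3 - <<'E'
from h import *
from station import ctrl
for n in C: cv2.imwrite(f"pics/{n}2.png",ctrl.get_image(n)["color"])
t=cv2.imread("pics/top2.png")[130:250,230:390];s=cv2.imread("pics/side2.png")[110:250,200:360]
cv2.imwrite("pics/m2.png",np.hstack([cv2.resize(t,(400,300)),cv2.resize(s,(400,350))[:300]]))
E
```

```text
(no output)
```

View pics/m2.png

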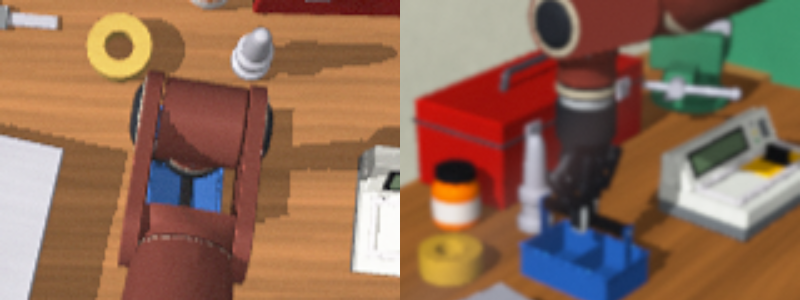

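The jaws are on the bar, opening 13 mm against its 14 mm. I lift.

apply_moves(rows=[[0,0,-0.3,0,0,0],[0,0,-1,0,0,0],[0,0,-2,0,0,0],[0,0,-3.5,0,0,0],[0,0,-5.5,0,0,0],[0,0,-7.5,0,0,0],[0,0,-9.5,0,0,0],[0,0,-11,0,0,0],[0,0,-11.8,0,0,0],[0,0,-12,0,0,0],[0,0,-12,0,0,0],[0,0,-12,0,0,0]])

```text
t: 5.2
tool_pos: [0.5761, 0.003, 0.1934]
tool_rot: [-3.139, 0.083, 0.003]
contact_force: [-0.3, 0.1, -5.5]
opening: 0.0137
```

```bash
python3 - <<'E'
from h import *
from station import ctrl
d=ctrl.get_image("side");cv2.imwrite("pics/side3.png",d["color"])
cv2.imwrite("pics/m3.png",cv2.resize(d["color"][100:260,180:380],None,fx=4,fy=4,interpolation=2)[:600])
# carrier centre vs tcp: measured (.5768,.004)
print(tool([.505,.285,.195],down(np.deg2rad(-101.2))), ctrl.get_obs()["opening"],ctrl.get_obs()["contact_force"])
E
```

```text
[-8.590e+00 -2.779e+01 -1.200e-01 -1.000e-02  3.000e-02  1.630e+00] 0.013094589035118426 [-0.56095522  0.64636866 -5.68697438]
```

View pics/m3.png

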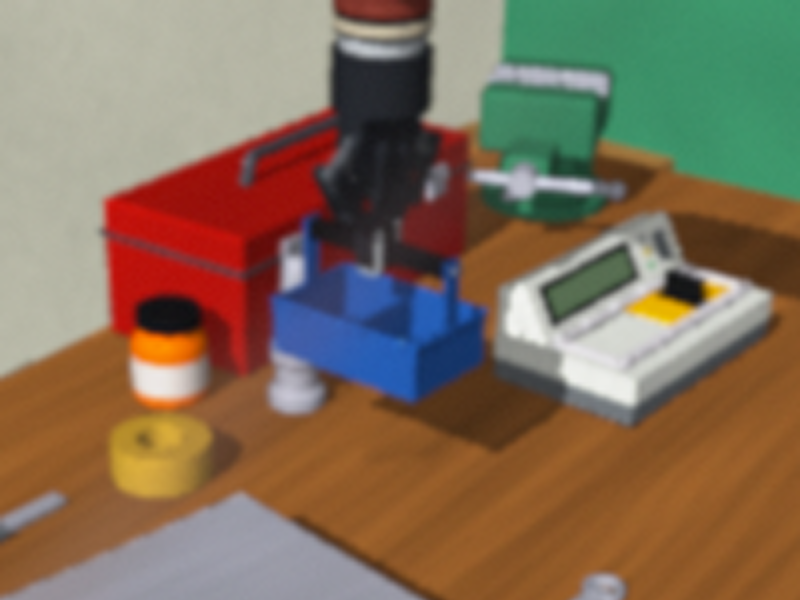

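The carrier hangs level, clear of the bench. I carry it over the pan.

apply_moves(rows=[[-0.3,-0.8,0,0,0,0.1],[-0.9,-2.8,0,0,0,0.2],[-1.6,-5.2,0,0,0,0.3],[-2.4,-7.8,0,0,0,0.5],[-3.2,-10.5,0,0,0,0.6],[-4.1,-13.2,0,0,0,0.8],[-5,-16,0,0,0,0.9],[-5.9,-18.8,0,0,0,1.1],[-6.7,-21.3,0,0,0,1.2],[-7.4,-23.6,0,0,0,1.4],[-8,-25.5,0,0,0,1.5],[-8.4,-26.8,0,0,0,1.6],[-8.6,-27.5,0,0,0,1.6],[-8.7,-27.7,0,0,0,1.6],[-8.7,-27.7,0,0,0,1.6],[-8.7,-27.7,0,0,0,1.6]])

```text
t: 6.85
tool_pos: [0.504, 0.2836, 0.1937]
tool_rot: [-3.126, 0.303, 0.004]
contact_force: [-0.2, 0.3, -5.1]
opening: 0.0135
```

```bash
python3 - <<'E'
from h import *
from station import ctrl
for n in C: cv2.imwrite(f"pics/{n}4.png",ctrl.get_image(n)["color"])
t=cv2.imread("pics/top4.png")[150:270,150:310];s=cv2.imread("pics/side4.png")[150:310,150:310]
cv2.imwrite("pics/m4.png",np.hstack([cv2.resize(t,(400,300)),cv2.resize(s,(400,400))[:300]]))
print(tool([.504,.284,.1365],down(np.deg2rad(-101.2))))
E
```

```text
[-0.   -0.03  5.73 -0.01  0.03  0.02]
```

View pics/m4.png

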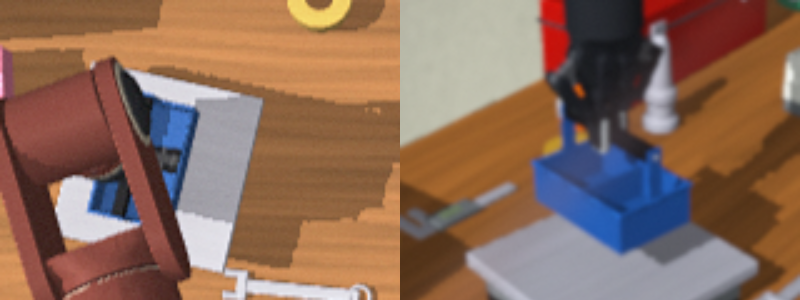

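apply_moves(rows=[[0,0,0.6,0,0,0],[0,0,1.6,0,0,0],[0,0,2.6,0,0,0],[0,0,3.5,0,0,0],[0,0,4.2,0,0,0],[0,0,4.7,0,0,0],[0,0,5,0,0,0],[0,0,5.2,0,0,0],[0,0,5.2,0,0,0],[0,0,5.2,0,0,0]])

```text
t: 7.95
tool_pos: [0.5042, 0.2838, 0.1423]
tool_rot: [-3.126, 0.303, 0.002]
contact_force: [0.7, 1.2, -4.8]
opening: 0.0131
```

apply_moves(rows=[[0,0,0.1,0,0,0],[0,0,0.2,0,0,0],[0,0,0.3,0,0,0],[0,0,0.3,0,0,0],[0,0,0.3,0,0,0]])

```text
t: 8.45
tool_pos: [0.5042, 0.2837, 0.1392]
tool_rot: [-3.126, 0.303, 0.003]
contact_force: [0.8, 0.1, -5.3]
opening: 0.0131
```

apply_moves(rows=[[0,0,0.05,0,0,0],[0,0,0.1,0,0,0],[0,0,0.15,0,0,0],[0,0,0.15,0,0,0]])

```text
t: 8.85
tool_pos: [0.5041, 0.2837, 0.1376]
tool_rot: [-3.126, 0.303, 0.003]
contact_force: [-1.1, 0.9, -6.6]
opening: 0.0128
```

apply_moves(rows=[[0,0,0.05,0,0,0],[0,0,0.1,0,0,0],[0,0,0.1,0,0,0]])

```text
t: 9.15
tool_pos: [0.5042, 0.2838, 0.1369]
tool_rot: [-3.126, 0.303, 0.003]
contact_force: [-1.5, -0.7, -3.6]
opening: 0.0134
```

apply_moves(rows=[[0,0,0.04,0,0,0],[0,0,0.06,0,0,0],[0,0,0.06,0,0,0]])

```text
t: 9.45
tool_pos: [0.5041, 0.2838, 0.1369]
tool_rot: [-3.126, 0.303, 0.003]
contact_force: [-3.5, -1.5, 0.5]
opening: 0.0137
```

Contact: the 5 N load has transferred to the pan. I release.

apply_moves(rows=[[0,0,0,0,0,0],[0,0,0,0,0,0],[0,0,0,0,0,0],[0,0,0,0,0,0],[0,0,0,0,0,0],[0,0,0,0,0,0],[0,0,0,0,0,0],[0,0,0,0,0,0]], grip=0)

```text
t: 10.25
tool_pos: [0.5041, 0.2838, 0.1368]
tool_rot: [-3.126, 0.303, 0.003]
contact_force: [-0.6, 1.0, -0.1]
opening: 0.085
```

apply_moves(rows=[[0,0,-0.5,0,0,0],[0,0,-1.5,0,0,0],[0,0,-3,0,0,0],[0,0,-5,0,0,0],[0,0,-7,0,0,0],[0,0,-9,0,0,0],[0,0,-10,0,0,0],[0,0,-10,0,0,0]])

```text
t: 11.05
tool_pos: [0.5054, 0.2842, 0.2401]
tool_rot: [-3.123, 0.303, -0.004]
contact_force: [0.2, 0.5, -0.4]
opening: 0.0853
```

```bash
python3 - <<'E'
from h import *
for y in (86.3,-93.7):print(tool([.494,-.383,.2],down(np.deg2rad(y))))
E
```

```text
[ 1.169e+01  6.571e+01  3.780e+00 -4.000e-02  6.000e-02  3.452e+01]
[ 1.169e+01  6.571e+01  3.780e+00 -4.000e-02 -3.000e-02 -1.480e+00]
```

apply_moves(rows=[[0.4,2,0,0,0,0],[1,5.5,0,0,0,-0.2],[1.8,10,0,0,0,-0.3],[2.6,14.5,0,0,0,-0.4],[3.4,19,0,0,0,-0.5],[4.1,23,0,0,0,-0.5],[4.5,25.5,0,0,0,-0.6],[4.6,26,0,0,0,-0.6]])

```text
t: 11.85
tool_pos: [0.5, 0.0179, 0.2381]
tool_rot: [-3.13, 0.227, -0.002]
contact_force: [0.2, 0.5, 0.4]
opening: 0.0851
```

```bash
python3 - <<'E'
from h import *
from station import ctrl
for n in C: cv2.imwrite(f"pics/{n}5.png",ctrl.get_image(n)["color"])
t=cv2.imread("pics/top5.png");s=cv2.imread("pics/side5.png")
cv2.imwrite("pics/m5a.png",cv2.resize(t[165:265,160:260],None,fx=6,fy=6,interpolation=2))
cv2.imwrite("pics/m5b.png",cv2.resize(s[145:210,295:385],None,fx=8,fy=8,interpolation=2))
cv2.imwrite("pics/m5c.png",cv2.resize(t[200:240,405:460],None,fx=14,fy=14,interpolation=2))
E
```

```text
(no output)
```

View pics/m5a.png

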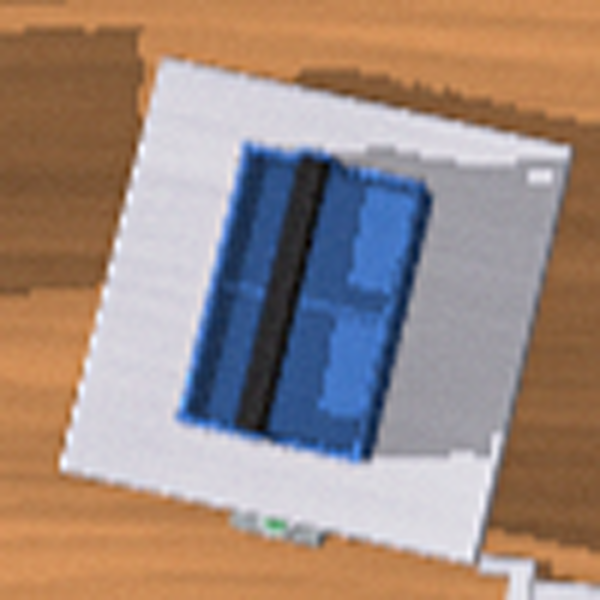

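View pics/m5b.png

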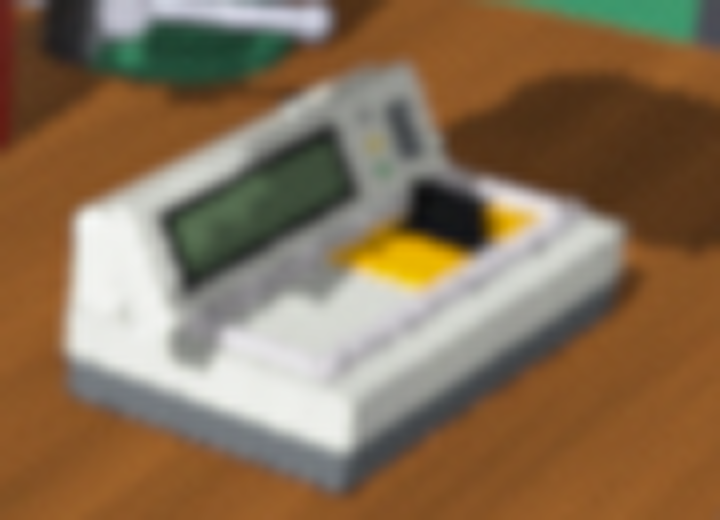

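View pics/m5c.png

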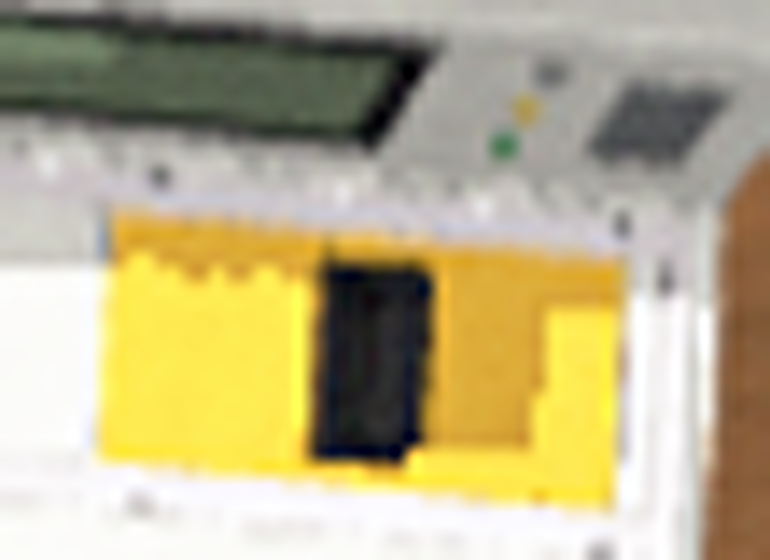

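Carrier rim corners on the pan are at about (201,189), (231,196), (221,241) and (190,234). The cover grip's black patch spans (428–435, 219–232).

```bash
python3 - <<'E'
from h import *
P=np.array([bp("top",un(p,160,165,6),.107) for p in [(246,145),(430,190),(368,460),(182,418)]]);print("carrier c",P.mean(0), "pan .5048 .2853", np.degrees(np.arctan2(*(P[0]-P[3])[1::-1])))
y=np.array([np.cos(np.deg2rad(86.3)),np.sin(np.deg2rad(86.3)),0]);x=np.array([y[1],-y[0],0])
a=[bp("top",un(p,405,200,14),.08) for p in[(432,268),(415,460)]]
b=[bp("top",un(p,405,200,14),.054) for p in[(322,255),(312,458)]]
print("top right edge mid",np.mean(a,0),"->centre",np.mean(a,0)+.006*y,np.linalg.norm(a[0]-a[1])); print("base left",np.mean(b,0),"centre",np.mean(b,0)-.006*y)
Q=np.array([bp("top",un(p,405,200,14),.054) for p in [(108,215),(625,250),(612,508),(98,462)]]);print("cover",Q.mean(0))
w=np.array([.494,-.383,.08]); 
# side: grip top corners in crop
for p in [(418,178),(484,208)]: print(bp("side",un(p,295,145,8),.08))
print(tool([.494,-.383,.2],down(np.deg2rad(-93.7))))
# hinge: predict grip box
G=[w+sx*.02*x+sy*.006*y+np.array([0,0,z]) for z in(0,-.026) for sx in(-1,1) for sy in(-1,1)]
print(((pr("top",G)-[405,200])*14).round())
E
```

```text
carrier c [0.50389181 0.28301844 0.107     ] pan .5048 .2853 -10.551468743215953
top right edge mid [ 0.49208109 -0.38720171  0.08      ] ->centre [ 0.49246828 -0.38121422  0.08      ] 0.04143441494520224
base left [ 0.49464802 -0.3733878   0.054     ] centre [ 0.49426083 -0.3793753   0.054     ]
cover [ 0.49443518 -0.38282191  0.054     ]
[ 0.50486929 -0.38132532  0.08      ]
[ 0.46426143 -0.36794326  0.08      ]
[ 5.100e+00  3.998e+01  3.680e+00 -5.000e-02 -2.000e-02 -9.000e-01]
[[420. 444.]
 [364. 438.]
 [431. 258.]
 [374. 253.]
 [377. 448.]
 [322. 443.]
 [388. 266.]
 [333. 261.]]
```

The carrier is within 2.5 mm of the pan's middle and square to it. Now to the cover grip at (0.4935, -0.3815).

apply_moves(rows=[[0.3,2,0,0,0,0],[0.7,5.5,0.2,0,0,-0.1],[1.3,10,0.5,0,0,-0.2],[1.9,14.5,0.9,0,0,-0.3],[2.4,19,1.3,0,0,-0.4],[3,23.5,1.7,0,0,-0.5],[3.6,28,2.2,0,0,-0.6],[4.2,32.5,2.7,0,0,-0.7],[4.7,36.5,3.2,0,0,-0.8],[5,39,3.6,0,0,-0.9],[5.1,39.8,3.7,0,0,-0.9],[5.1,39.8,3.7,0,0,-0.9],[5.1,39.8,3.7,0,0,-0.9]])

```text
t: 13.25
tool_pos: [0.4949, -0.3796, 0.1997]
tool_rot: [-3.135, 0.098, -0.002]
contact_force: [0.5, 1.1, -0.4]
opening: 0.0858
```

```bash
python3 - <<'E'
from h import *
print(tool([.4935,-.3815,.062],down(np.deg2rad(-93.7))))
E
```

```text
[-0.15  0.26 13.77 -0.06 -0.02  0.02]
```

apply_moves(rows=[[-0.1,0.1,1.5,0,0,0],[-0.1,0.2,4,0,0,0],[-0.1,0.2,6.5,0,0,0],[-0.1,0.2,9,0,0,0],[-0.1,0.2,11,0,0,0],[-0.1,0.2,12.5,0,0,0],[-0.1,0.2,13.4,0,0,0],[-0.1,0.2,13.7,0,0,0],[-0.1,0.2,13.7,0,0,0],[-0.1,0.2,13.7,0,0,0]])

```text
t: 14.25
tool_pos: [0.4947, -0.3815, 0.0639]
tool_rot: [-3.137, 0.098, -0.005]
contact_force: [0.9, 0.2, -0.1]
opening: 0.0852
```

apply_moves(rows=[[0,0,0,0,0,0],[0,0,0,0,0,0],[0,0,0,0,0,0],[0,0,0,0,0,0],[0,0,0,0,0,0],[0,0,0,0,0,0],[0,0,0,0,0,0],[0,0,0,0,0,0],[0,0,0,0,0,0],[0,0,0,0,0,0],[0,0,0,0,0,0]], grip=1, squeeze=25)

```text
t: 15.35
tool_pos: [0.4947, -0.3818, 0.0642]
tool_rot: [-3.137, 0.098, -0.005]
contact_force: [-1.4, -2.2, 1.5]
opening: 0.0108
```

```bash
python3 - <<'E'
from h import *
from station import ctrl
o=ctrl.get_obs();print(o["tool_pos"],o["contact_force"])
s=ctrl.get_image("side")["color"];cv2.imwrite("pics/m6.png",cv2.resize(s[110:210,285:395],None,fx=6,fy=6,interpolation=2))
E
```

```text
[ 0.49474118 -0.38183756  0.06418326] [-1.36102262 -2.16281017  1.50834894]
```

View pics/m6.png

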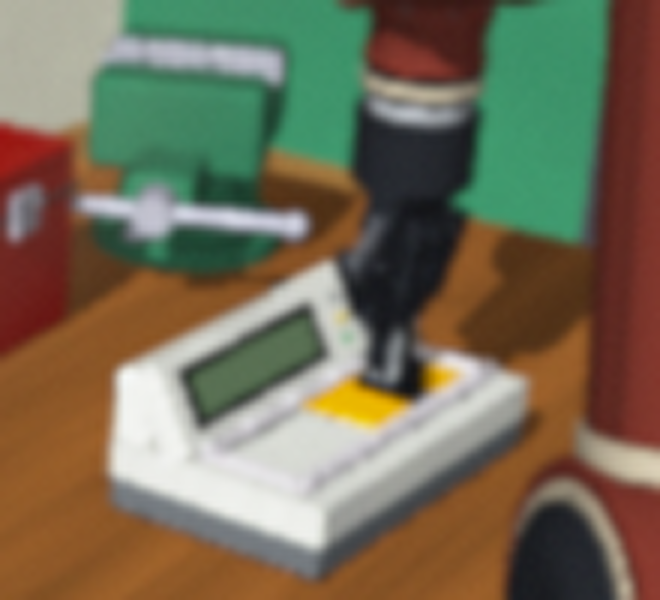

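Grip held at 10.8 mm. I slide the cover open, towards world +y, which is tool −y.

apply_moves(rows=[[0,-0.3,0,0,0,0],[0,-0.8,0,0,0,0],[0,-1.4,0,0,0,0],[0,-2,0,0,0,0],[0,-2.6,0,0,0,0],[0,-3,0,0,0,0],[0,-3,0,0,0,0]])

```text
t: 16.1
tool_pos: [0.497, -0.3506, 0.0642]
tool_rot: [-3.136, 0.098, -0.006]
contact_force: [1.6, 0.8, 0.2]
opening: 0.011
```

apply_moves(rows=[[0,-0.4,0,0,0,0],[0,-1.2,0,0,0,0],[0,-2,0,0,0,0],[0,-2.8,0,0,0,0],[0,-3.6,0,0,0,0],[0,-4.4,0,0,0,0],[0,-5.2,0,0,0,0],[0,-5.8,0,0,0,0],[0,-6.2,0,0,0,0],[0,-6.5,0,0,0,0],[0,-6.5,0,0,0,0]])

```text
t: 17.2
tool_pos: [0.5016, -0.286, 0.0643]
tool_rot: [-3.139, 0.097, -0.009]
contact_force: [5.4, -6.0, -6.1]
opening: 0.0112
```

apply_moves(rows=[[0,-0.2,0,0,0,0],[0,-0.4,0,0,0,0],[0,-0.6,0,0,0,0],[0,-0.7,0,0,0,0],[0,-0.7,0,0,0,0]])

```text
t: 17.7
tool_pos: [0.5017, -0.2857, 0.0643]
tool_rot: [3.126, -0.096, 0.012]
contact_force: [2.9, -27.1, -13.5]
opening: 0.0113
```

End stop at y = −0.286, after 96 mm of travel, so the cover started about 10 mm ajar. I relax, release and look.

apply_moves(rows=[[0,0.1,0,0,0,0],[0,0.1,0,0,0,0],[0,0.1,0,0,0,0]])

```text
t: 18.0
tool_pos: [0.5016, -0.2861, 0.0642]
tool_rot: [3.127, -0.095, 0.011]
contact_force: [3.9, -2.6, -3.2]
opening: 0.0115
```

apply_moves(rows=[[0,0,0,0,0,0],[0,0,0,0,0,0],[0,0,0,0,0,0],[0,0,0,0,0,0],[0,0,0,0,0,0],[0,0,0,0,0,0],[0,0,0,0,0,0]], grip=0)

```text
t: 18.7
tool_pos: [0.5016, -0.2861, 0.0642]
tool_rot: [3.127, -0.095, 0.011]
contact_force: [-0.8, -0.1, -0.3]
opening: 0.0851
```

apply_moves(rows=[[0,0,-1,0,0,0],[0,0,-3,0,0,0],[0,0,-5.5,0,0,0],[0,0,-8,0,0,0],[0,-3,-10,0,0,0],[0,-7,-11,0,0,0],[0,-11,-11,0,0,0],[0,-15,-11,0,0,0],[0,-18,-11,0,0,0],[0,-20,-11,0,0,0],[0,-20,-11,0,0,0]], grip=1)

```text
t: 19.8
tool_pos: [0.5132, -0.0829, 0.1724]
tool_rot: [3.127, -0.09, 0.013]
contact_force: [0.1, -0.1, 0.5]
opening: 0.0001
```

```bash
python3 - <<'E'
from h import *
from station import ctrl
for n in C: cv2.imwrite(f"pics/{n}7.png",ctrl.get_image(n)["color"])
t=cv2.imread("pics/top7.png");s=cv2.imread("pics/side7.png")
cv2.imwrite("pics/m7a.png",cv2.resize(t[180:250,365:465],None,fx=8,fy=8,interpolation=2))
cv2.imwrite("pics/m7b.png",cv2.resize(s[145:210,295:385],None,fx=8,fy=8,interpolation=2))
E
```

```text
(no output)
```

View pics/m7a.png

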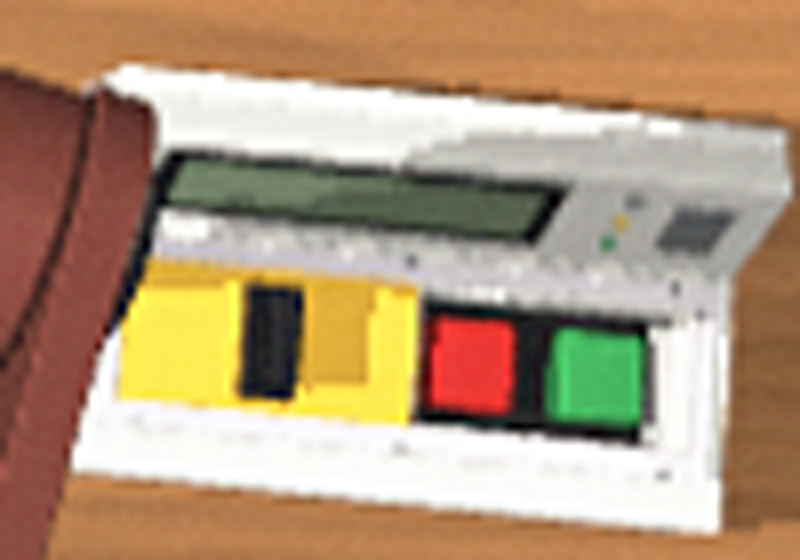

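View pics/m7b.png

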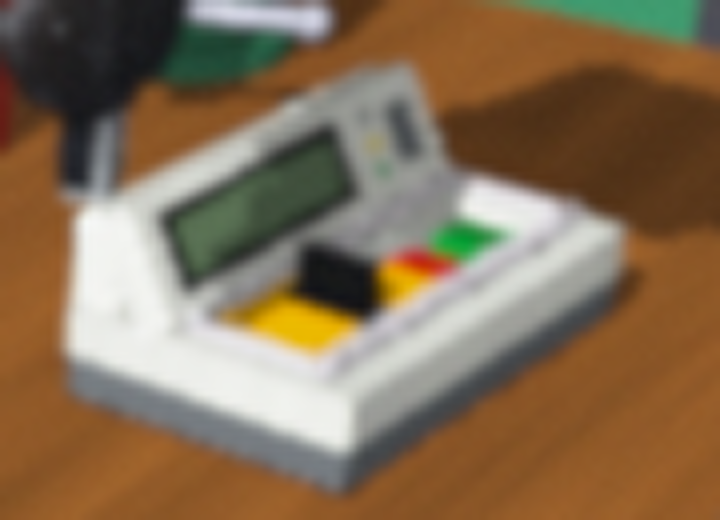

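Top view: cover open, red key near (424,225), green key near (440,227).

```bash
python3 - <<'E'
from h import *
P=np.array([bp("top",un(p,365,180,8),.046) for p in [(560,328),(648,336),(638,427),(552,418)]]);print(P[:,:2].round(4),P.mean(0))
r=bp("top",un((473,367),365,180,8),.046);print("red",r)
y=(np.array([.5016,-.286])-[.4947,-.3818]);y/=np.linalg.norm(y);print(np.degrees(np.arctan2(y[1],y[0])))
k=np.array([.5016,-.286])-.131*y;print("pred",k)
for p in [(470,240)]: print("side",bp("side",un(p,295,145,8),.046))
from station import ctrl
for z in(.12,.05):print(tool([.4925,-.4165,z],down(np.deg2rad(-93.8))))
E
```

```text
[[ 0.5094 -0.3988]
 [ 0.5072 -0.4324]
 [ 0.4721 -0.4283]
 [ 0.4746 -0.3955]] [ 0.49083514 -0.41374388  0.046     ]
red [ 0.49345529 -0.36540789  0.046     ]
85.88038231636072
pred [ 0.4921891  -0.41666153]
side [ 0.48403634 -0.4025642   0.046     ]
[-0.12 33.13  5.69  0.16 -0.1   0.07]
[-0.18 33.03 12.69  0.16 -0.1   0.07]
```

apply_moves(rows=[[0,2,0,0,0,0],[0,6,0,0,0,0],[0,10.5,0,0.1,0,0],[0,15,0,0.1,0,0],[0,19.5,0,0.1,-0.1,0],[-0.1,24,1,0.2,-0.1,0],[-0.1,28,2.5,0.2,-0.1,0],[-0.1,31,4,0.2,-0.1,0.1],[-0.2,32.6,5.2,0.2,-0.1,0.1],[-0.2,33,5.7,0.2,-0.1,0.1],[-0.2,33,5.7,0.2,-0.1,0.1],[-0.2,33,5.7,0.2,-0.1,0.1]])

```text
t: 21.1
tool_pos: [0.4919, -0.415, 0.1204]
tool_rot: [-3.136, 0.108, -0.0]
contact_force: [0.7, -0.8, 0.4]
opening: -0.0001
```

```bash
python3 - <<'E'
from h import *
print(tool([.492,-.4158,.052],down(np.deg2rad(-93.8))))
E
```

```text
[ 0.01  0.1   6.84 -0.04 -0.   -0.03]
```

apply_moves(rows=[[0,0,1.5,0,0,0],[0,0.1,3.5,0,0,0],[0,0.1,5,0,0,0],[0,0.1,6,0,0,0],[0,0.1,6.6,0,0,0],[0,0.1,6.6,0,0,0],[0,0.1,6.6,0,0,0]])

```text
t: 21.8
tool_pos: [0.4922, -0.4161, 0.055]
tool_rot: [-3.137, 0.108, -0.002]
contact_force: [0.5, -0.5, 0.1]
opening: -0.0002
```

```bash
python3 - <<'E'
from h import *
from station import ctrl
for n in C: cv2.imwrite(f"pics/{n}8.png",ctrl.get_image(n)["color"])
t=cv2.imread("pics/top8.png");s=cv2.imread("pics/side8.png")
cv2.imwrite("pics/m8.png",np.hstack([cv2.resize(t[190:250,400:470],(400,343)),cv2.resize(s[140:200,310:380],(400,343))]))
o=ctrl.get_obs();print(o["tool_pos"],o["contact_force"])
E
```

```text
[ 0.49241924 -0.41634152  0.05550032] [-0.50744751 -0.71023233  0.50256346]
```

View pics/m8.png

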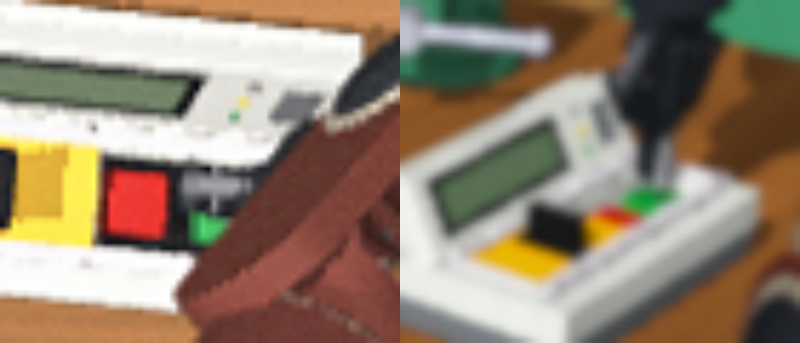

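```bash
python3 - <<'E'
from h import *
im=cv2.imread("pics/top8.png")
c=cv2.resize(im[200:245,410,None].repeat(1,1) if 0 else im[200:245,415:465],None,fx=14,fy=14,interpolation=2)
cv2.imwrite("pics/m8c.png",c[:600])
y=np.array([np.cos(1.499),np.sin(1.499),0]);x=np.array([y[1],-y[0],0])
w=np.array([.4922,-.4162,.055])
for a in(-.011,.011):
  for b in(-.0145,.0145): print(a,b,((pr("top",w+a*x+b*y)-[415,200])*14+6.5).round())
E
```

```text
-0.011 -0.0145 [[440. 429.]]
-0.011 0.0145 [[306. 416.]]
0.011 -0.0145 [[446. 329.]]
0.011 0.0145 [[313. 316.]]
```

View pics/m8c.png

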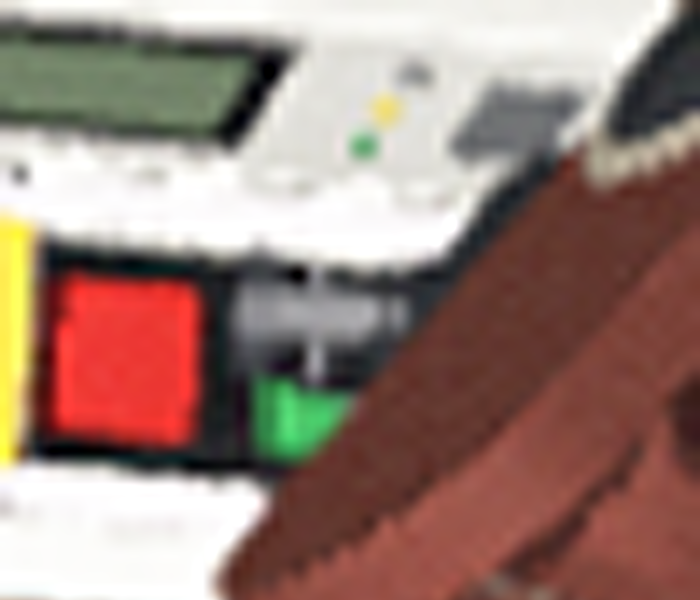

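```bash
python3 - <<'E'
from h import *
im=cv2.imread("pics/side8.png")
c=cv2.resize(im[140:190,325:380],None,fx=12,fy=12,interpolation=2)
y=np.array([np.cos(1.499),np.sin(1.499),0]);x=np.array([y[1],-y[0],0])
w=np.array([.4922,-.4162,.055])
pts=[w+a*x+b*y+[0,0,h] for h in(0,.03) for a in(-.011,.011) for b in(-.0145,0,.0145)]
for p in pr("side",pts): cv2.circle(c,tuple(int(v) for v in ((p-[325,140])*12+5.5)),3,(255,0,255),-1)
cv2.imwrite("pics/m8d.png",c)
im=cv2.imread("pics/top8.png")
c=cv2.resize(im[200:240,415:465],None,fx=14,fy=14,interpolation=2)
for p in pr("top",pts): cv2.circle(c,tuple(int(v) for v in ((p-[415,200])*14+6.5)),3,(255,0,255),-1)
cv2.imwrite("pics/m8e.png",c)
E
```

View pics/m8d.png

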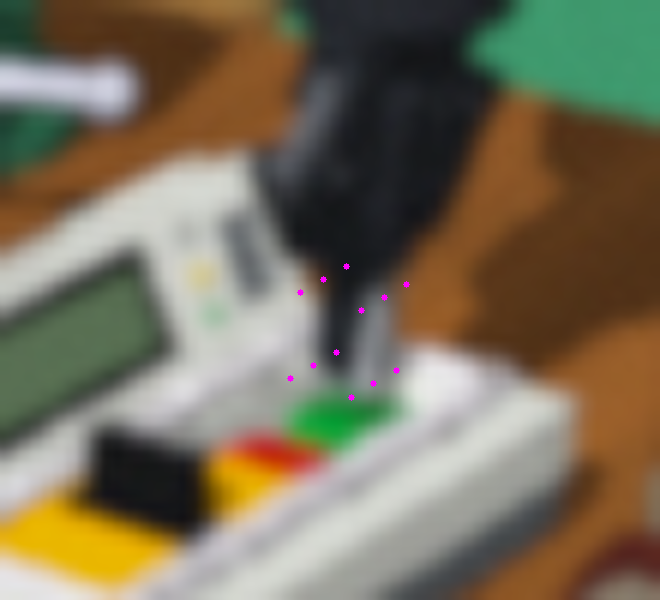

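View pics/m8e.png

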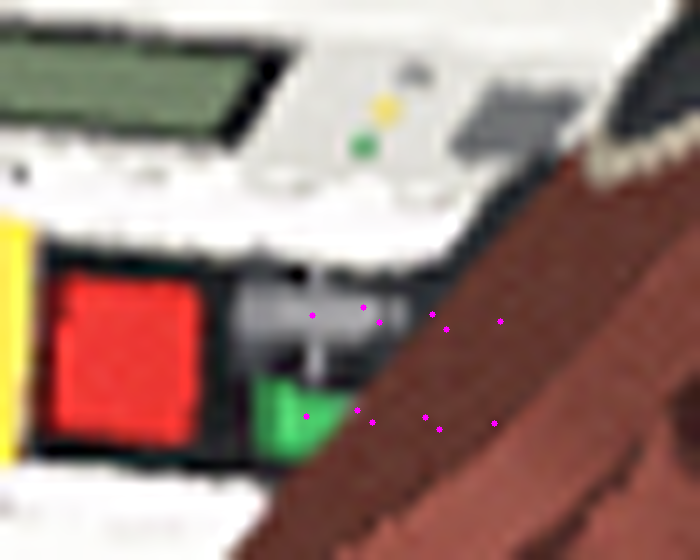

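The side view shows the fingertips over the green key, and the red key is clear. I press.

apply_moves(rows=[[0,0,0.3,0,0,0],[0,0,0.6,0,0,0],[0,0,0.9,0,0,0],[0,0,1.1,0,0,0],[0,0,1.2,0,0,0],[0,0,1.2,0,0,0]])

```text
t: 22.5
tool_pos: [0.4924, -0.4164, 0.0437]
tool_rot: [-3.138, 0.108, -0.002]
contact_force: [-0.8, 0.7, 3.2]
opening: -0.0001
```

The spring force matches about 2.3 mm of travel. I continue to the bottom.

apply_moves(rows=[[0,0,0.1,0,0,0],[0,0,0.2,0,0,0],[0,0,0.3,0,0,0],[0,0,0.4,0,0,0],[0,0,0.45,0,0,0],[0,0,0.45,0,0,0]])

```text
t: 23.1
tool_pos: [0.4925, -0.4165, 0.04]
tool_rot: [-3.137, 0.108, -0.002]
contact_force: [-3.5, 2.9, 7.2]
opening: 0.0003
```

```bash
python3 - <<'E'
from station import ctrl
import numpy as np
print(np.mean([ctrl.get_obs()["contact_force"] for _ in range(5)],0))
E
```

```text
[-3.53143926  2.93405931  7.21513394]
```

apply_moves(rows=[[0,0,0.1,0,0,0],[0,0,0.2,0,0,0],[0,0,0.2,0,0,0],[0,0,0.2,0,0,0]])

```text
t: 23.5
tool_pos: [0.4925, -0.4165, 0.0399]
tool_rot: [-3.137, 0.108, -0.001]
contact_force: [-5.1, 4.5, 13.4]
opening: 0.0
```

The key bottomed: 13 N with no further travel. I raise and then check.

apply_moves(rows=[[0,0,-0.3,0,0,0],[0,0,-1,0,0,0],[0,0,-2.5,0,0,0],[0,0,-5,0,0,0],[0,0,-8,0,0,0],[0,-3,-11,0,0,0],[0,-7,-12,0,0,0],[0,-11,-12,0,0,0],[0,-15.5,-12,0,0,0],[0,-20,-12,0,0,0],[0,-24.5,-12,0,0,0],[0,-29,-12,0,0,0],[0,-32,-12,0,0,0],[0,-33,-12,0,0,0],[0,-33,-12,0,0,0]])

```text
t: 25.0
tool_pos: [0.5152, -0.0868, 0.1612]
tool_rot: [-3.138, 0.104, -0.002]
contact_force: [0.2, -0.8, 0.8]
opening: -0.0
```

```bash
python3 - <<'E'
from h import *
from station import ctrl
for n in C: cv2.imwrite(f"pics/{n}9.png",ctrl.get_image(n)["color"])
t=cv2.imread("pics/top9.png");s=cv2.imread("pics/side9.png")
cv2.imwrite("pics/m9.png",np.hstack([cv2.resize(t[190:250,400:470],(400,343)),cv2.resize(s[140:200,310:380],(400,343))]))
print(tool([.5017,-.286,.15],down(np.deg2rad(-94))))
E
```

```text
[ 1.00e-02  1.98e+01  1.07e+00 -2.00e-02 -1.00e-02  1.00e-02]
```

View pics/m9.png

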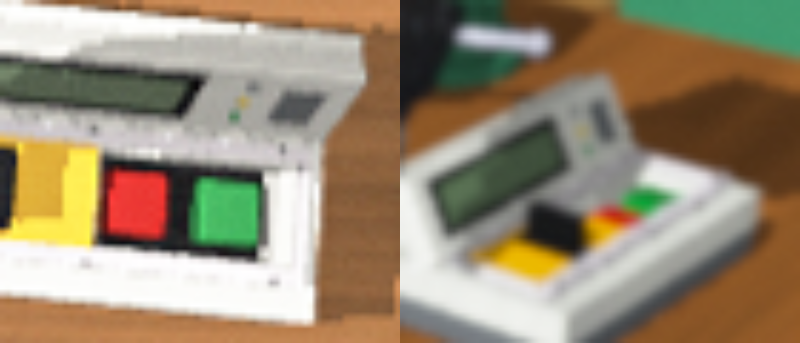

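The green key is back up and the red key is undisturbed. Next I regrasp the cover grip, opening the fingers on the way.

apply_moves(rows=[[0,1.5,0,0,0,0],[0,4.5,0,0,0,0],[0,8,0,0,0,0],[0,12,0,0,0,0],[0,15.5,0,0,0,0],[0,18,0,0,0,0],[0,19.5,0,0,0,0],[0,19.8,1,0,0,0],[0,19.8,3,0,0,0],[0,19.8,5.5,0,0,0],[0,19.8,7.5,0,0,0],[0,19.8,9,0,0,0],[0,19.8,9.6,0,0,0],[0,19.8,9.7,0,0,0],[0,19.8,9.7,0,0,0]], grip=0)

```text
t: 26.6
tool_pos: [0.5022, -0.286, 0.0644]
tool_rot: [-3.139, 0.108, -0.003]
contact_force: [-0.2, -0.9, -0.1]
opening: 0.0853
```

apply_moves(rows=[[0,0,0,0,0,0],[0,0,0,0,0,0],[0,0,0,0,0,0],[0,0,0,0,0,0],[0,0,0,0,0,0],[0,0,0,0,0,0],[0,0,0,0,0,0],[0,0,0,0,0,0],[0,0,0,0,0,0],[0,0,0,0,0,0],[0,0,0,0,0,0]], grip=1, squeeze=25)

```text
t: 27.7
tool_pos: [0.5023, -0.2861, 0.0646]
tool_rot: [-3.139, 0.108, -0.003]
contact_force: [-1.7, 1.1, 3.0]
opening: 0.0115
```

apply_moves(rows=[[0,0.3,0,0,0,0],[0,0.9,0,0,0,0],[0,1.7,0,0,0,0],[0,2.5,0,0,0,0],[0,3.3,0,0,0,0],[0,4.1,0,0,0,0],[0,4.9,0,0,0,0],[0,5.7,0,0,0,0],[0,6.5,0,0,0,0],[0,7.3,0,0,0,0],[0,8.1,0,0,0,0],[0,8.9,0,0,0,0],[0,9.5,0,0,0,0],[0,9.8,0,0,0,0],[0,9.8,0,0,0,0]])

```text
t: 29.2
tool_pos: [0.4951, -0.3853, 0.0646]
tool_rot: [3.139, -0.109, 0.003]
contact_force: [-3.4, -0.0, 4.7]
opening: 0.0111
```

apply_moves(rows=[[0,0.2,0,0,0,0],[0,0.4,0,0,0,0],[0,0.6,0,0,0,0],[0,0.8,0,0,0,0],[0,0.8,0,0,0,0]])

```text
t: 29.7
tool_pos: [0.4946, -0.3919, 0.0646]
tool_rot: [-3.137, 0.109, -0.002]
contact_force: [-3.1, 6.5, 7.2]
opening: 0.0112
```

apply_moves(rows=[[0,0.2,0,0,0,0],[0,0.3,0,0,0,0],[0,0.3,0,0,0,0],[0,0.3,0,0,0,0]])

```text
t: 30.1
tool_pos: [0.4946, -0.392, 0.0646]
tool_rot: [-3.131, 0.108, 0.0]
contact_force: [-2.3, 12.6, 9.1]
opening: 0.0112
```

The shut end stop is reached: 106 mm of travel and no further motion at 12.6 N. I release and retreat.

apply_moves(rows=[[0,0,0,0,0,0],[0,0,0,0,0,0],[0,0,0,0,0,0],[0,0,0,0,0,0],[0,0,0,0,0,0],[0,0,0,0,0,0],[0,0,0,0,0,0],[0,0,0,0,0,0]], grip=0)

```text
t: 30.9
tool_pos: [0.4946, -0.3921, 0.0646]
tool_rot: [-3.131, 0.108, 0.0]
contact_force: [0.3, -0.0, 0.0]
opening: 0.085
```

apply_moves(rows=[[0,0,-1,0,0,0],[0,0,-3,0,0,0],[0,0,-5.5,0,0,0],[0,0,-8,0,0,0],[0,-3,-11,0,0,0],[0,-7,-14,0,0,0],[0,-11,-15,0,0,0],[0,-15.5,-15,0,0,0],[0,-20,-15,0,0,0],[0,-24.5,-15,0,0,0],[0,-29,-15,0,0,0],[0,-31,-15,0,0,0],[0,-31,-15,0,0,0]])

```text
t: 32.2
tool_pos: [0.516, -0.0818, 0.2185]
tool_rot: [-3.131, 0.101, -0.002]
contact_force: [-0.3, -0.1, -0.4]
opening: 0.0853
```

```bash
python3 - <<'E'
from h import *
from station import ctrl
for n in C: cv2.imwrite(f"pics/{n}10.png",ctrl.get_image(n)["color"])
t=cv2.imread("pics/top10.png")
cv2.imwrite("pics/m10.png",cv2.resize(t[200:240,405:460],None,fx=14,fy=14,interpolation=2))
E
```

```text
(no output)
```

View pics/m10.png

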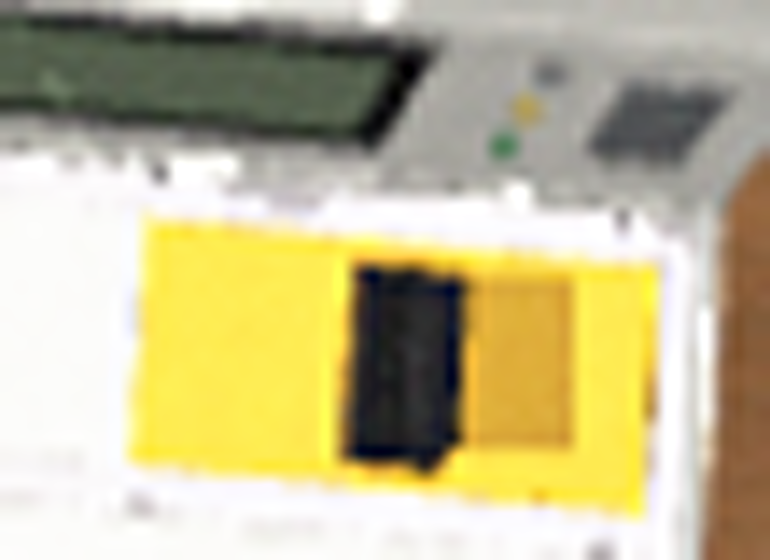

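View pics/top10.png

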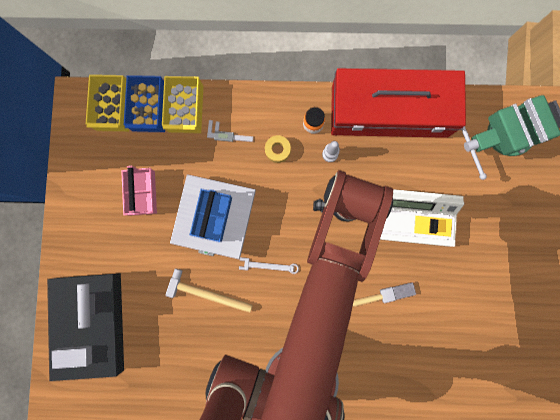

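View pics/side10.png

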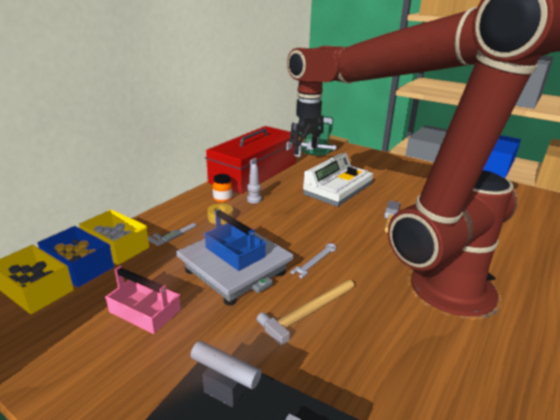

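The cover is at the right-hand stop, about 10 mm beyond its starting place. Its right edge is now at crop x 655, where it was 625. The carrier is centred on the pan at (211,215), and the bystanders haven't moved. I hand in.

```bash
python3 - <<'E'
from station import ctrl
print(ctrl.finish_job())
E
```

```text
the job is handed in; nothing more can be done
None
```

The scale is tared as asked and the job is handed in at about 32 s of the 64 s allowed; no verdict is reported.

- **Carrier:** I set the blue carrier down on the pan with only its own weight of about 5 N passing over, then let go. The top view put it about 2.5 mm from the pan's centre and within about 1° of square.
- **Dust cover, opening:** It started about 10 mm ajar. I slid it to the open stop, pressing there with up to 27 N.
- **Tare key:** I pressed the green key to its bottom, about 6 mm, where it held still at 13 N. The picture afterwards showed it back up. The red key was not touched.
- **Dust cover, closing:** I slid it 106 mm to the shut stop, where 12.6 N moved it no further. The last picture shows it shut.
- **Rest of the bench:** The last pictures show the other things where they were and the gripper clear of everything.

Some camera checks disagreed. The side and top views differed by about 3 mm on the carrier, and by more on the small green key. Just before the press, the fingertips also appeared a few mm off where I predicted. I relied on the top view and the cover's stops for positions, and the key's force and travel matched its spring.

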